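# Time and vent the bain-marie: wind the timer, then hold its lid half open

### The arm

A 6-joint arm with a two-finger parallel gripper is mounted at the origin on a cart in front of the work surface, level with it; the furniture and walls round the work are solid. World frame = base frame: x ahead of the robot, y to its left, z up, the work surface at z = 0. Lengths are in m, angles in degrees, forces in N, time in s.
With the tool pointing down it reaches from about 0.375 to 0.9 m from the base axis. Payload 3.1 kg.
Tool frame: the origin (TCP) lies midway between the tips of the shut fingers; the grasp point (between the pads) lies 19 mm behind it; z points along the fingers, y is the line along which they close (so a half turn about z gives the same grasp; the last joint's range is limited). The gripper opens to 87 mm and grips with 3 to 60 N. Pads are 19 mm wide; open, the fingers measure 117 mm over their backs; the gripper's body (75 mm by 190 mm) begins 51 mm behind the grasp point.
Start: joints at [-81.389, 30.224, 82.088, -0, 67.689, -10.227], TCP at [0.202, -0.591, 0.223] pointing down, gripper open.
Joint ranges: [-176.69, 176.69], [-43.24, 126.21], [12.49, 139.97], [-82, 262], [0, 151.66], [-163.58, 163.58]. Speed limits (degrees/s): [159.86, 159.86, 180, 180, 180, 180].

### API

Orientations are given as a 3x3 rotation matrix whose columns are the frame's x, y, z axes.
In Python, from rig import bot gives the robot as it stands.
- The arm moves only by the shell command python3 steer.py 'ROWS'. ROWS is rows parted by semicolons, their numbers by spaces, 1 to 20 of them, each of 7 numbers: dx, dy, dz in m, then a rotation vector rx, ry, rz in degrees, then the opening from 0.0 (shut) to 1.0 (fully open); each row is the pose to reach, as a shift and turn from the pose commanded when the command began, along the tool's axes at that moment; what a row does not reach only later rows make up. A row lasts 1/10 s, in which the tool goes at most 0.05 m and 8.59 degrees, less where a joint would pass 70% of its speed; a pose out of reach is approached as far as the arm can. The fingers move at their own pace and stop on an object; the grip force is fixed at half the most. Time passes only in rows, so rows that do not move let the fingers close. It prints the time, the measured TCP pose, the force, the opening and the grip force at its end.
- bot.read_state(): the state, without advancing time (a new reading comes with each control period).
- bot.capture(name): name is "side" or "top" or "wrist"; returns a dict with "color" (400x640x3 uint8, red, green, blue), "K" (3x3 intrinsics, pixels), "view" (4x4, takes a point from world to camera coordinates); the wrist camera has in their place "mount" (4x4, takes a point from camera to tool coordinates, whose origin is the TCP and whose axes are the flange's). Camera axes: x right, y up, looking along -z (the intrinsics and any distortion apply to the point x, -y, -z); pixel columns grow to the right and rows downward; lengths in m; the calibration is good to about 2 mm. A picture is of the moment at which its call begins: read the wrist's pose just before it. There is no depth.
- bot.hand_in(): hands the job in; it is judged then, once.
The state is a dict: "time_s": time; "joint_positions": joint angles; "qvel": joint speeds; "tau": joint torques, N m; "position": TCP position; "tcp_rot": TCP orientation; "force": force on the tool from outside, world axes, zero at the start; "moment": the same for the moment, N m; "opening": opening from 0.0 (shut) to 1.0 (fully open); "grasp_force": force on a finger pad.
Only numpy, scipy, OpenCV 4.12 (cv2) and the standard library are available. Lean on these libraries where they do the work, as an engineer would, in place of code of your own. Each camera call takes 0.05 s, during which the arm holds its last target. There are 200 camera calls.

### The job

The butter and the herb sauce in the bain-marie have to air for half an hour under a half-open lid. With the lid still shut, wind the clockwork timer clockwise to 30 minutes (half a turn from zero: the red-marked end of the grip points directly away from the red mark on the body; this takes more than one turn of the wrist) and let go of it; then raise the lid by its handle to 45 degrees, so that the drips run back into the pans, and finish there still holding it, because it falls shut by itself. Leave the shaker, garlic, bottle and spoon where they are.

Things in the scene. Friction and masses are not known exactly. Their poses are not given: they have to be found in the camera images.
- bath: The bain-marie: a steel box 226 deep (x) x 240 wide (y) x 78 high mm with two pans of sauce let into its top (fixed), a wire ear 25 mm out on each side and a hinged steel lid; it does not move. Origin: centre of its underside. x points from the front (handle side) to the hinge at the back, z up.
- lid (a joint): Opening angle of the lid, rad: 0 shut, grows as the front edge rises, 0.785 = 45 degrees, stop at 1.75. A plain hinge without a stay: the lid (0.5 to 0.8 kg) falls shut when let go at 45 degrees. About 2 to 4 N upward at the handle lift it.
- lid_hinge (a point): Fixed point on the middle of the hinge line, 117 mm behind the bain-marie's centre and 81 mm above the worktop. The hinge line is parallel to the bath's y axis.
- lid_handle (a point): Centre of the handle: a round black bar, 16 mm diameter, 130 long, parallel to the hinge line, on two arms 52 mm either side of its middle (90 mm between them is free) and 40 mm in front of the lid's front edge (32 mm free gap behind). It turns with the lid about the hinge line: when shut it is 274 mm in front of it and 10 mm above it, 91 mm above the worktop.
- timer_dial (a joint): Setting of the timer, rad: 0 = zero minutes, grows as the dial is turned CLOCKWISE seen from above, 3.142 (half a turn) = 30 minutes, stop at 5.9. It starts between 0.4 and 0.9 (some minutes left on it). The mainspring makes it slightly harder as it winds (0.07 to 0.13 N m); it stays where it is let go.
- dial_grip (a point): Centre of the timer's grip, on the vertical dial axis, 42 mm above the worktop: an upright fin 44 mm long, 8 thick, from 37 to 47 mm above the worktop, pinched across its thickness with the fingertips. The frame turns with it: x along the fin to its red-marked end, z up. The timer is round, white, 66 mm in diameter; a magnetic foot holds its body fast.
- timer_index_mark (a point): The red upright mark on the rim of the timer's fixed body, 35 mm from the dial axis and 19 mm above the worktop: zero minutes is where the red-marked end of the fin points to it.
- shaker: White shaker with a perforated cap, 55 mm in diameter, 86 high, standing loose; origin under its centre. Bystander.
- garlic: Garlic bulb, 60 mm, lying loose; origin under its centre. Bystander.
- oil_bottle: White squeeze bottle with a pointed nozzle, 55 mm in diameter, 165 high, standing loose; origin under its centre. Bystander.
- spoon: Steel spoon, 184 x 38 x 15 mm, lying loose on the front of the worktop; origin at the middle, x along its length. Bystander.

How it is judged (in metres and radians):
On the way, in this order (a step that is already met when the one before it is completed fails the run):
1. the timer is wound to 30 minutes and let go, the lid still shut (value of joint timer_dial between 2.88 and 3.4 rad and value of joint lid below 0.05 rad and contact force between the fingers and timer below 0.1 N), for 0.3 s.
2. the lid is held open at 45 degrees by the gripper (value of joint lid between 0.665 and 0.905 rad and contact force between the fingers and lid above 0.5 N), for 0.5 s.
At the end, for the whole second after the job is handed in: The timer stands at 30 minutes (3.14 rad, from 2.88 to 3.40), untouched; the lid is still, at 45 degrees (0.665 to 0.905 rad), held there by the fingers (contact of more than 0.5 N) and propped on none of the loose things. The program ends while holding it (all of step 2 and value of joint timer_dial between 2.88 and 3.4 rad and contact force between lid and shaker below 0.2 N and contact force between lid and garlic below 0.2 N and contact force between lid and oil_bottle below 0.2 N and contact force between lid and spoon below 0.2 N and velocity of joint lid between -0.1 and 0.1 rad/s and contact force between the fingers and timer below 0.1 N); the arm keeps its last pose, push and grip.
It fails at once if the shaker, garlic, bottle or spoon is pushed more than 30 mm from its place or knocked over (distance of any of shaker, garlic, oil_bottle, spoon from where it was at the start of the episode above 0.03 m or angle between any of shaker, oil_bottle's own z axis and vertical above 0.5 rad).
It also fails if it takes over 67 s, if anything falls off the work surface, if the arm or the gripper's body presses on something with over 40 N, if the wrist force passes 120 N, or if a joint passes its speed limit or range.

## Working session

There is one attempt and no reset: what is moved stays moved. The work goes in short steps, Python scripts to look and compute and a shell command to move; the robot and the scene stay as the last step left them, time stands still between calls to the robot, and variables do not carry over. Pictures are saved under pics/ and viewed, at most 10 in all, crops included, and the job is handed in when it is done.

```bash
ls; mkdir -p pics
python3 - <<'E'
from rig import bot
import cv2,numpy as np
s=bot.read_state();print(s['time_s'],s['position'],s['tcp_rot'],s['opening'],s['force'])
for n in("side","top"):
    c=bot.capture(n);cv2.imwrite(f'pics/{n}0.png',c['color'][:,:,::-1]);print(n,c['K'].tolist(),np.round(c['view'],4).tolist(), [k for k in c])
    np.savez(f'{n}.npz',K=c['K'],view=c['view'])
c=bot.capture('wrist');cv2.imwrite('pics/wrist0.png',c['color'][:,:,::-1]);print(c['K'].tolist(),np.round(c['mount'],4).tolist(),[k for k in c])
E
```

```text
pics
rig.py
steer.py
0.0 [ 0.20172321 -0.59078044  0.22156533] [[ 9.46424371e-01  3.22925371e-01 -3.39166758e-04]
 [ 3.22925336e-01 -9.46422018e-01  2.14286902e-03]
 [ 3.70991886e-04 -2.13758900e-03 -9.99997647e-01]] 0.998110141971768 [-0.11033397  0.17984116 -0.76428587]
side [[505.9341288436654, 0.0, 317.5207271631877], [0.0, 505.9341288436654, 200.53749635263443], [0.0, 0.0, 1.0]] [[-0.9999, 0.0068, -0.0118, 0.5838], [-0.0134, -0.6384, 0.7695, -0.0513], [-0.0023, 0.7696, 0.6385, -1.2184], [0.0, 0.0, 0.0, 1.0]] ['color', 'K', 'view']
top [[412.85636520280343, 0.0, 321.23406486416576], [0.0, 412.85636520280343, 206.2502753301097], [0.0, 0.0, 1.0]] [[-0.0156, -0.9999, -0.0009, -0.0281], [0.9975, -0.0157, 0.0689, -0.5754], [-0.0689, 0.0002, 0.9976, -0.9978], [0.0, 0.0, 0.0, 1.0]] ['color', 'K', 'view']
[[349.52152935483304, 0.0, 317.5983441205771], [0.0, 349.52152935483304, 199.54002354191078], [0.0, 0.0, 1.0]] [[0.0002, 0.9549, 0.2969, 0.0829], [1.0, -0.0002, 0.0, 0.0002], [0.0001, 0.2969, -0.9549, -0.1633], [0.0, 0.0, 0.0, 1.0]] ['color', 'K', 'mount']
```

View pics/side0.png

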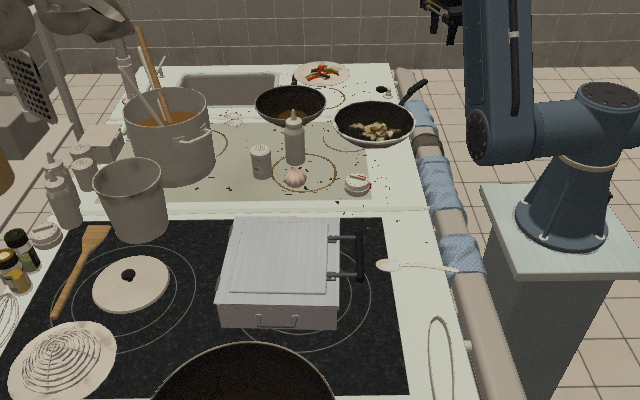

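View pics/top0.png

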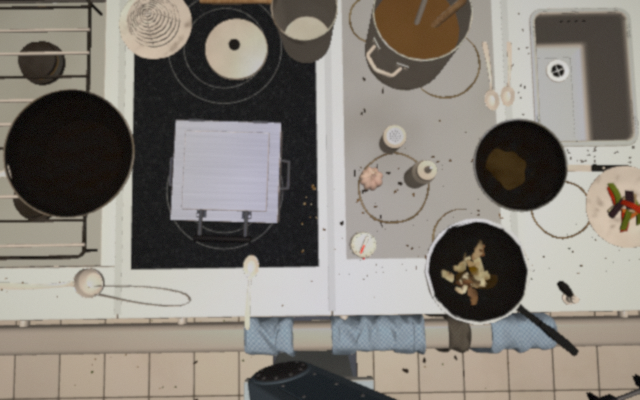

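The top view shows the timer near (363,245), the lid handle bar near (224,237) with arms at x≈201 and 247, and the garlic (370,177), shaker (394,137), bottle (425,173) and spoon (249,290) clear of them. Next I'll enlarge the key parts.

Run:
```python
import cv2,numpy as np
t=cv2.imread('pics/top0.png');s=cv2.imread('pics/side0.png')
def c(i,x,y,w,h):return cv2.resize(i[y:y+h,x:x+w],(400,300),interpolation=cv2.INTER_CUBIC)
m=np.vstack([np.hstack([c(t,343,230,40,30),c(s,337,169,40,30)]),np.hstack([c(t,165,180,120,90),c(s,310,210,100,75)])])
cv2.imwrite('pics/crop1.png',m)
```

```text
(no output)
```

View pics/crop1.png

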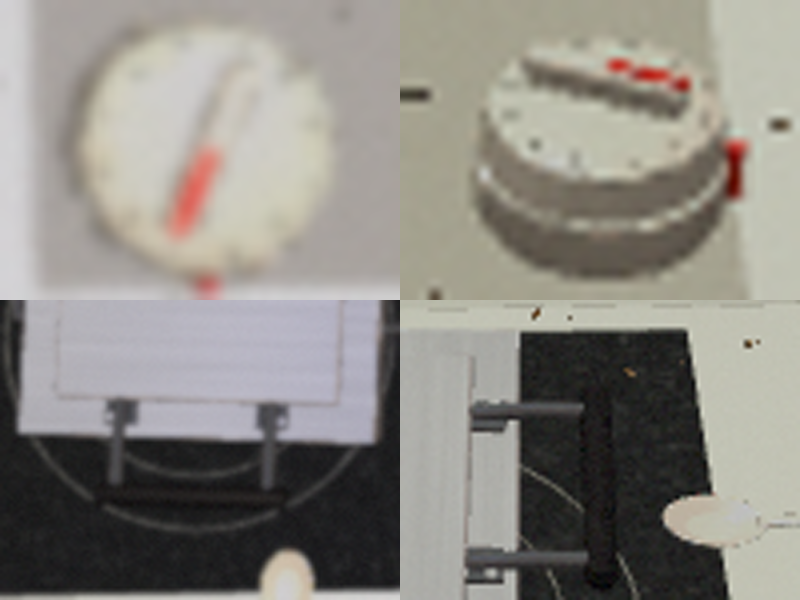

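Crops: the fin runs from (367,236) to its red end (360,253) in the top view, with the index mark at (363,258). In the side view the fin top runs (349,175) to (366,177) and the index is at (370,186). The bar ends are top (194,239)/(251,239) and side (359,231)/(360,281).

```bash
cat > h.py <<'E'
import numpy as np
cam={n:np.load(n+'.npz') for n in('side','top')}
def ray(n,u,v):
    K=cam[n]['K'];V=cam[n]['view']
    d=np.linalg.inv(K)@[u,v,1]; d=V[:3,:3].T@[d[0],-d[1],-d[2]]
    return -V[:3,:3].T@V[:3,3],d
def at(n,u,v,z):
    o,d=ray(n,u,v);return np.round(o+d*(z-o[2])/d[2],4)
E
python3 - <<'E'
from h import *
print('top fin c',at('top',363.9,244.6,.047),'disc c',at('top',363.0,244.4,.037),'red',at('top',360.2,253.2,.047),'wh',at('top',367.4,236.2,.047),'idx',at('top',363.4,258.1,.019))
print('side fin wh',at('side',349.3,175.2,.047),'red',at('side',365.6,176.9,.047),'idx',at('side',370.2,185.7,.019))
for u,v in((194,239),(251.3,239)):print('bar top',at('top',u,v,.091))
for u,v in((359.2,231),(359.8,281)):print('bar side',at('side',u,v,.091))
for a in((201,235),(246,235)):print('arm',at('top',*a,.091))
for n,u,v,z in(('garlic',370,177,.03),('bottle',428,167,.165),('shaker',394,133,.086),('spoon',250,262,.01)):print(n,at('top',u,v,z))
print('lid corner',at('top',171,220,.078),at('top',278,222,.078),at('top',176,122,.078),at('top',281,123,.078))
E
```

```text
top fin c [ 0.4798 -0.1373  0.047 ] disc c [ 0.4801 -0.1362  0.037 ] red [ 0.4596 -0.1281  0.047 ] wh [ 0.4997 -0.1461  0.047 ] idx [ 0.4463 -0.1382  0.019 ]
side fin wh [ 0.5011 -0.1358  0.047 ] red [ 0.4601 -0.1276  0.047 ] idx [ 0.4469 -0.1268  0.019 ]
bar top [0.4997 0.2542 0.091 ]
bar top [0.4977 0.1235 0.091 ]
bar side [0.4955 0.1197 0.091 ]
bar side [0.5041 0.2585 0.091 ]
arm [0.5086 0.2382 0.091 ]
arm [0.5069 0.1356 0.091 ]
garlic [ 0.6442 -0.1578  0.03  ]
bottle [ 0.6449 -0.2653  0.165 ]
shaker [ 0.7389 -0.2094  0.086 ]
spoon [0.4405 0.1407 0.01  ]
lid corner [0.5444 0.3118 0.078 ] [0.5359 0.0637 0.078 ] [0.7753 0.3021 0.078 ] [0.769  0.0546 0.078 ]
```

```bash
python3 steer.py '0.1 -0.085 0 0 0 -35 1;0.1 -0.085 0 0 0 -35 1;0.1 -0.085 0 0 0 -35 1;0.1 -0.085 0 0 0 -35 1;0.205 -0.17 0.01 0 0 -70 1;0.205 -0.17 0.01 0 0 -70 1;0.205 -0.17 0.01 0 0 -70 1;0.205 -0.17 0.01 0 0 -70 1;0.3 -0.255 0.02 0 0 -105 1;0.3 -0.255 0.02 0 0 -105 1;0.3 -0.255 0.02 0 0 -105 1;0.3 -0.255 0.02 0 0 -105 1;0.41 -0.34 0.02 0 0 -139 1;0.41 -0.34 0.02 0 0 -139 1;0.41 -0.34 0.02 0 0 -139 1;0.41 -0.34 0.02 0 0 -139 1;0.41 -0.34 0.02 0 0 -139 1;0.41 -0.34 0.02 0 0 -139 1'
python3 - <<'E'
from rig import bot
import cv2,numpy as np
s=bot.read_state();print(s['time_s'],s['position'],s['joint_positions'],s['tcp_rot'])
c=bot.capture('wrist');cv2.imwrite('pics/w1.png',c['color'][:,:,::-1])
np.savez('w1.npz',K=c['K'],mount=c['mount'],p=s['position'],R=s['tcp_rot'])
E
```

```text
time_s: 1.95
position: [0.4798, -0.1373, 0.2024]
tcp_rot: [[-0.925, 0.379, -0.001], [0.379, 0.925, 0.0], [0.001, -0.0, -1.0]]
force: [-0.5, -0.0, 0.5]
opening: 1.001
grasp_force: 0.0
1.95 [ 0.47984425 -0.13733769  0.2023743 ] [-2.88158090e+01  2.22206926e+01  1.01139406e+02 -1.09851549e-02
  5.66699920e+01 -9.65172819e+01] [[-9.25259311e-01  3.79334838e-01 -5.37348448e-04]
 [ 3.79334834e-01  9.25259461e-01  1.12771835e-04]
 [ 5.39965021e-04 -9.94917947e-05 -9.99999849e-01]]
```

View pics/w1.png

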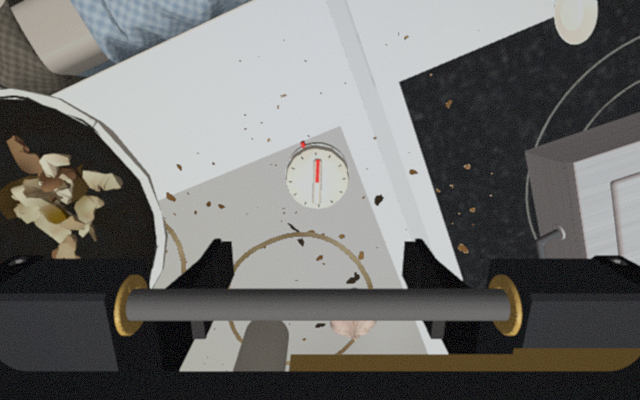

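The wrist view shows the timer at (317,180), the fin nearly vertical with the red half at (318,160–182), and the index mark at (303,145). I'll use the red pixels to measure it.

Run:
```python
import cv2,numpy as np
d=np.load('w1.npz');K,M,p,R=d['K'],d['mount'],d['p'],d['R']
im=cv2.imread('pics/w1.png').astype(int)[120:230,270:370]
r=((im[...,2]-im[...,1]>60)).astype(np.uint8)
n,l,st,ce=cv2.connectedComponentsWithStats(r)
def at(u,v,z):
    q=np.linalg.inv(K)@[u,v,1];q=R@M[:3,:3]@[q[0],-q[1],-q[2]];o=p+R@M[:3,3];return o+q*(z-o[2])/q[2]
for i in range(1,n):
    u,v=ce[i]+[270,120];print(st[i]+[270,120,0,0,0],u,v,at(u,v,.047),at(u,v,.019))
C=at(317,178,.037)
for uv in((318,160),(317,204)):print(at(*uv,.047))
# disc contour: bright blob
h=im.min(2);b=(h>195).astype(np.uint8);n,l,st,ce=cv2.connectedComponentsWithStats(b)
for i in range(1,n):
    if st[i][4]>150:print(st[i]+[270,120,0,0,0],ce[i]+[270,120],at(*(ce[i]+[270,120]),.037))
cv2.imwrite('pics/c2.png',cv2.resize(im.astype(np.uint8),None,fx=6,fy=5.4,interpolation=cv2.INTER_CUBIC))
```

```text
[301 142   5   6  23] 302.60869565217394 144.52173913043478 [ 0.44284998 -0.13641356  0.047     ] [ 0.44612616 -0.13906838  0.019     ]
[315 159   5  24  89] 317.1573033707865 170.30337078651684 [ 0.47001317 -0.13324585  0.047     ] [ 0.47567599 -0.13562234  0.019     ]
[ 0.46134105 -0.12884881  0.047     ]
[ 0.50042484 -0.14588337  0.047     ]
[ 270  120  100   81 2689] [326.3146151  138.78876906] [ 0.44749426 -0.11478322  0.037     ]
[ 287  153   60   55 1631] [316.10239117 181.86388719] [ 0.48222179 -0.13937778  0.037     ]
```

View pics/c2.png

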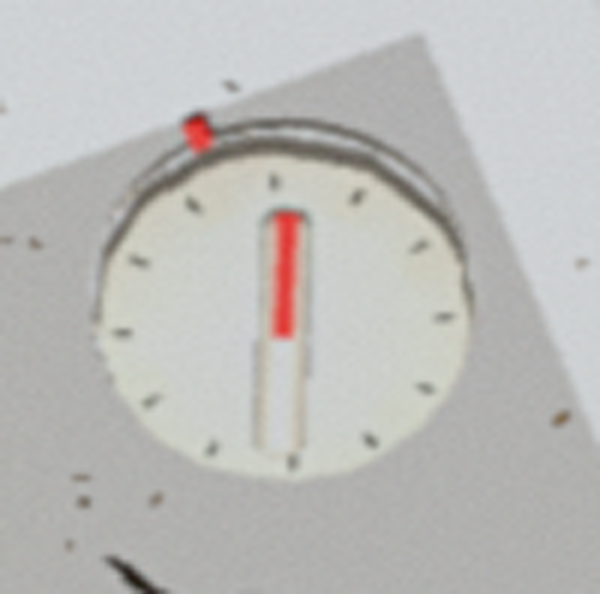

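```bash
python3 steer.py '0 0 0.04 0 0 1 0.5;0 0 0.08 0 0 1 0.5;0 0 0.12 0 0 1 0.5;0 0 0.15 0 0 1 0.5;0 0 0.162 0 0 1 0.5;0 0 0.162 0 0 1 0.5;0 0 0.162 0 0 1 0;0 0 0.162 0 0 1 0;0 0 0.162 0 0 1 0;0 0 0.162 0 0 1 0;0 0 0.162 0 0 1 0;0 0 0.162 0 0 1 0'
```

```text
time_s: 3.2
position: [0.4801, -0.1382, 0.0411]
tcp_rot: [[-0.92, 0.392, 0.0], [0.392, 0.92, -0.002], [-0.001, -0.002, -1.0]]
force: [-2.1, -3.5, 4.0]
opening: 0.084
grasp_force: 30.0
```

```bash
python3 steer.py '0 0 0 0 0 7 0;0 0 0 0 0 14 0;0 0 0 0 0 21 0;0 0 0 0 0 28 0;0 0 0 0 0 35 0;0 0 0 0 0 42 0;0 0 0 0 0 49 0;0 0 0 0 0 56 0;0 0 0 0 0 63 0;0 0 0 0 0 70 0;0 0 0 0 0 77 0;0 0 0 0 0 84 0;0 0 0 0 0 90 0;0 0 0 0 0 90 0'
```

```text
time_s: 4.6
position: [0.4796, -0.1384, 0.0411]
tcp_rot: [[0.394, 0.919, -0.001], [0.919, -0.394, -0.002], [-0.002, 0.0, -1.0]]
force: [-3.4, -5.1, 4.3]
opening: 0.088
grasp_force: 30.0
```

```bash
python3 steer.py '0 0 0 0 0 7 0;0 0 0 0 0 14 0;0 0 0 0 0 21 0;0 0 0 0 0 28 0;0 0 0 0 0 35 0;0 0 0 0 0 42 0;0 0 0 0 0 49 0;0 0 0 0 0 56 0;0 0 0 0 0 62 0;0 0 0 0 0 64 0;0 0 0 0 0 64 0'
python3 -c "
from rig import bot
s=bot.read_state();print(s['joint_positions'],s['moment'],s['opening'])"
```

```text
time_s: 5.7
position: [0.4793, -0.1381, 0.0411]
tcp_rot: [[0.999, 0.051, -0.001], [0.051, -0.999, -0.001], [-0.001, 0.001, -1.0]]
force: [-4.7, -3.3, 5.0]
opening: 0.084
grasp_force: 30.0
[-28.86711687  38.27844587 108.02938051  -0.17163853  33.72226226
  58.37898192] [-0.70517229  0.63623713  0.03518322] 0.08432394423830837
```

```bash
python3 steer.py '0 0 0 0 0 0 0.4;0 0 0 0 0 0 0.4;0 0 0 0 0 0 0.4;0 0 0 0 0 0 0.4;0 0 -0.04 0 0 0 0.4;0 0 -0.08 0 0 0 0.4;0 0 -0.12 0 0 0 0.4;0 0 -0.16 0 0 0 0.4;0 0 -0.16 0 0 0 0.4'
python3 - <<'E'
from rig import bot
import cv2,numpy as np
s=bot.read_state();p,R=s['position'],s['tcp_rot']
c=bot.capture('wrist');K,M=c['K'],c['mount'];cv2.imwrite('pics/w3.png',c['color'][:,:,::-1])
im=c['color'].astype(int)[100:260,240:400]
r=((im[...,0]-im[...,1]>60)).astype(np.uint8)
n,l,st,ce=cv2.connectedComponentsWithStats(r)
def at(u,v,z):
    q=np.linalg.inv(K)@[u,v,1];q=R@M[:3,:3]@[q[0],-q[1],-q[2]];o=p+R@M[:3,3];return o+q*(z-o[2])/q[2]
for i in range(1,n):
    if st[i][4]<6: continue
    ys,xs=np.where(l==i);vx=cv2.fitLine(np.c_[xs,ys].astype(np.float32),2,0,.01,.01).ravel()
    u,v=ce[i]+[240,100];a=at(u+8*vx[0],v+8*vx[1],.047)-at(u-8*vx[0],v-8*vx[1],.047)
    print(st[i],u,v,at(u,v,.047),at(u,v,.019),'axis yaw',np.degrees(np.arctan2(a[1],a[0])))
E
```

```text
time_s: 6.6
position: [0.4835, -0.1388, 0.2056]
tcp_rot: [[0.999, 0.05, 0.011], [0.05, -0.999, -0.006], [0.01, 0.006, -1.0]]
force: [0.8, 0.3, 0.1]
opening: 0.402
grasp_force: 0.0
[74 64  4 23 90] 315.5 175.24444444444444 [ 0.49193286 -0.13730833  0.047     ] [ 0.48563127 -0.13762692  0.019     ] axis yaw -177.2283195596539
```

```bash
python3 steer.py '0 -0.03 0 0 0 -8 0.4;0.01 -0.06 0 0 0 -16 0.4;0.01 -0.09 0 0 0 -24 0.4;0.01 -0.12 0 0 0 -32 0.4;0.02 -0.15 0 0 0 -40 0.4;0.02 -0.18 0 0 0 -48 0.4;0.02 -0.21 0 0 0 -56 0.4;0.03 -0.24 0 0 0 -64 0.4;0.03 -0.27 0 0 0 -72 0.4;0.035 -0.3 0 0 0 -80 0.4;0.035 -0.326 0 0 0 -85 0.4;0.035 -0.326 0 0 0 -85 0.4;0.035 -0.326 0 0 0 -85 0.4'
python3 - <<'E'
from rig import bot
import cv2,numpy as np
s=bot.read_state();print(s['time_s'],s['position'],s['joint_positions'],s['tcp_rot'])
c=bot.capture('wrist');K,M=c['K'],c['mount'];cv2.imwrite('pics/w4.png',c['color'][:,:,::-1])
np.savez('w4.npz',K=K,mount=M,p=s['position'],R=s['tcp_rot'])
E
```

```text
time_s: 7.95
position: [0.4977, 0.1901, 0.1991]
tcp_rot: [[0.037, 0.999, -0.003], [0.999, -0.037, -0.001], [-0.001, -0.003, -1.0]]
force: [-0.5, 0.4, -0.3]
opening: 0.397
grasp_force: 0.0
7.95 [0.49774422 0.19005648 0.19908759] [ 8.89296608e+00  2.49948474e+01  9.66378050e+01 -3.82689562e-02
  5.85497552e+01  1.10432148e+01] [[ 0.03716917  0.99930431 -0.00305715]
 [ 0.99930831 -0.03717255 -0.00105508]
 [-0.00116799 -0.00301582 -0.99999477]]
```

View pics/w4.png

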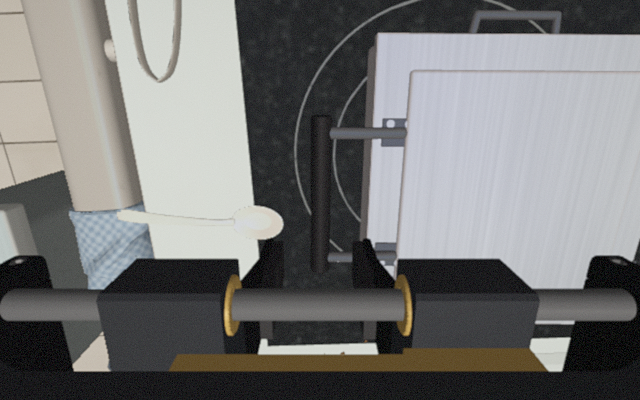

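The wrist view shows the bar from (322,117) to (319,271), between the fingers, with its arms at rows 133 and 258.

Run:
```python
import numpy as np
d=np.load('w4.npz');K,M,p,R=d['K'],d['mount'],d['p'],d['R']
def at(u,v,z):
    q=np.linalg.inv(K)@[u,v,1];q=R@M[:3,:3]@[q[0],-q[1],-q[2]];o=p+R@M[:3,3];return np.round(o+q*(z-o[2])/q[2],4)
for uv in((322,117),(319,271),(335,133),(335,258)):print(at(*uv,.091))
print('edge',at(372,120,.081),at(362,238,.081), 'in tool', R.T@(at(320.5,194,.091)-p))
```

```text
[0.5041 0.2529 0.091 ]
[0.4971 0.1226 0.091 ]
[0.5136 0.2406 0.091 ]
[0.5113 0.1346 0.091 ]
edge [0.5433 0.2485 0.081 ] [0.5356 0.148  0.081 ] in tool [0.00238187 0.00329994 0.10807542]
```

```bash
python3 steer.py '0 0.003 0.04 0 0 1 0.4;0 0.003 0.07 0 0 1 0.4;0 0.003 0.095 0 0 1 0.4;0 0.003 0.115 0 0 1 0.4;0 0.003 0.127 0 0 1 0.4;0 0.003 0.127 0 0 1 0.4'
```

```text
time_s: 8.6
position: [0.5008, 0.1887, 0.0719]
tcp_rot: [[0.057, 0.998, -0.004], [0.998, -0.057, -0.001], [-0.001, -0.004, -1.0]]
force: [0.1, 0.7, 0.0]
opening: 0.4
grasp_force: 0.0
```

```bash
python3 steer.py '0 0 0 0 0 0 0;0 0 0 0 0 0 0;0 0 0 0 0 0 0;0 0 0 0 0 0 0;0 0 0 0 0 0 0'
```

```text
time_s: 9.1
position: [0.4995, 0.19, 0.0743]
tcp_rot: [[0.055, 0.998, -0.004], [0.999, -0.055, -0.0], [-0.001, -0.004, -1.0]]
force: [-5.2, 0.5, 6.2]
opening: 0.172
grasp_force: 30.0
```

Run:
```python
from numpy import *
f=lambda t,p:array([-.2742*cos(radians(t+2.09))-.019*sin(radians(p)),.2742*sin(radians(t+2.09))-.019*cos(radians(p))])
for t in range(0,49,3):
    d=f(t,t*.5)-f(0,0);print(t,'dy %.3f dz %.3f rx %.1f'%(d[0],-d[1],t*.5))
```

```text
0 dy 0.000 dz -0.000 rx 0.0
3 dy 0.000 dz -0.014 rx 1.5
6 dy 0.002 dz -0.029 rx 3.0
9 dy 0.003 dz -0.043 rx 4.5
12 dy 0.006 dz -0.057 rx 6.0
15 dy 0.009 dz -0.071 rx 7.5
18 dy 0.014 dz -0.084 rx 9.0
21 dy 0.018 dz -0.098 rx 10.5
24 dy 0.024 dz -0.111 rx 12.0
27 dy 0.030 dz -0.124 rx 13.5
30 dy 0.037 dz -0.136 rx 15.0
33 dy 0.044 dz -0.148 rx 16.5
36 dy 0.052 dz -0.160 rx 18.0
39 dy 0.061 dz -0.171 rx 19.5
42 dy 0.070 dz -0.182 rx 21.0
45 dy 0.080 dz -0.192 rx 22.5
48 dy 0.090 dz -0.202 rx 24.0
```

```bash
python3 steer.py '0 0 -0.007 0.7 0 0 0;0 0 -0.014 1.5 0 0 0;0 0.001 -0.021 2 0 0 0;0 0.002 -0.029 3 0 0 0;0 0.003 -0.036 4 0 0 0;0 0.003 -0.043 4.5 0 0 0;0 0.005 -0.05 5 0 0 0;0 0.006 -0.057 6 0 0 0;0 0.006 -0.057 6 0 0 0'
```

```text
time_s: 10.0
position: [0.5056, 0.1897, 0.131]
tcp_rot: [[0.055, 0.992, -0.109], [0.998, -0.055, 0.006], [-0.0, -0.11, -0.994]]
force: [-5.4, 0.8, -3.7]
opening: 0.176
grasp_force: 30.0
```

Run:
```python
from numpy import *
f=lambda t,p:array([-.2742*cos(radians(t+2.09))-.019*sin(radians(p)),.2742*sin(radians(t+2.09))-.019*cos(radians(p))])
a=radians(6)
for t in range(12,46,3):
    d=f(t,t*.5)-f(12,6);print(t,'dy %.3f dz %.3f rx %.1f'%(d@[cos(a),-sin(a)],d@[-sin(a),-cos(a)],t*.5-6))
```

```text
12 dy 0.000 dz 0.000 rx 0.0
15 dy 0.002 dz -0.014 rx 1.5
18 dy 0.005 dz -0.028 rx 3.0
21 dy 0.008 dz -0.042 rx 4.5
24 dy 0.012 dz -0.056 rx 6.0
27 dy 0.017 dz -0.069 rx 7.5
30 dy 0.022 dz -0.082 rx 9.0
33 dy 0.028 dz -0.095 rx 10.5
36 dy 0.035 dz -0.107 rx 12.0
39 dy 0.043 dz -0.120 rx 13.5
42 dy 0.051 dz -0.131 rx 15.0
45 dy 0.059 dz -0.142 rx 16.5
```

```bash
python3 steer.py '0 0.002 -0.014 1.5 0 0 0;0 0.005 -0.028 3 0 0 0;0 0.008 -0.042 4.5 0 0 0;0 0.012 -0.056 6 0 0 0;0 0.017 -0.069 7.5 0 0 0;0 0.022 -0.082 9 0 0 0;0 0.028 -0.095 10.5 0 0 0;0 0.035 -0.107 12 0 0 0;0 0.043 -0.12 13.5 0 0 0;0 0.051 -0.131 15 0 0 0;0 0.059 -0.142 16.5 0 0 0;0 0.059 -0.142 16.5 0 0 0;0 0.059 -0.142 16.5 0 0 0;0 0.059 -0.142 16.5 0 0 0;0 0.059 -0.142 16.5 0 0 0;0 0.059 -0.142 16.5 0 0 0;0 0.059 -0.142 16.5 0 0 0;0 0.059 -0.142 16.5 0 0 0'
python3 - <<'E'
from rig import bot
import cv2,numpy as np
s=bot.read_state();R=s['tcp_rot'];g=s['position']-.019*R[:,2]
b=np.radians(-3);bx=np.array([np.cos(b),np.sin(b),0]);h=np.array([.5006,.188,.091])+.274*bx
print(g,np.degrees(np.arctan2(g[2]-.081,(h-g)@bx))-2.09, np.hypot(g[2]-.081,(h-g)@bx),s['force'],s['grasp_force'])
c=bot.capture('side')['color'][:,:,::-1];t=bot.capture('top')['color'][:,:,::-1]
cv2.imwrite('pics/end.png',np.hstack([c[150:400,150:550],t[50:300,130:530]]))
E
```

```text
time_s: 11.8
position: [0.5793, 0.1865, 0.2671]
tcp_rot: [[0.054, 0.921, -0.385], [0.999, -0.05, 0.022], [0.001, -0.386, -0.922]]
force: [-7.0, 1.6, 1.9]
opening: 0.171
grasp_force: 30.0
[0.58664167 0.18604069 0.28462961] 45.199408343454664 0.27712656327999946 [-6.97925951  1.61915913  1.91151229] 29.976682662963867
```

View pics/end.png

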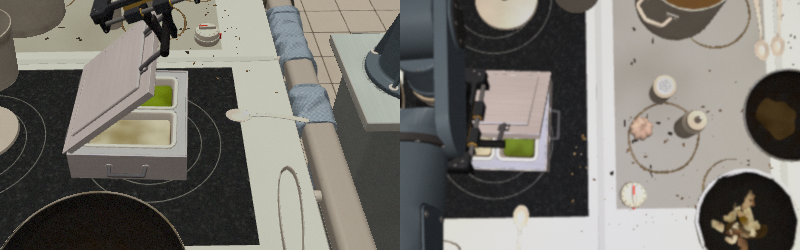

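The picture shows the lid held about half open at the gripper (side, about (155,50)). The timer's red end points away from the index (top, about (633,190)), and the bystanders have not moved. The measured lid angle is about 45°, so I'm handing in.

```bash
python3 -c "
from rig import bot
print(bot.hand_in())"
```

```text
the job is handed in; nothing more can be done
None
```

I wound the timer to about 30 minutes and let go of it, then raised the lid to about 45° and handed the job in with the gripper still holding the handle; the judge returned no verdict.

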